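Wipe the metal chips off the setting plate

ROBOT

A 7-joint arm with a two-finger parallel gripper is mounted at the origin on a cart in front of the work surface, level with it; the furniture and walls round the work are solid. World frame = base frame: x ahead of the robot, y to its left, z up, the work surface at z = 0. Lengths are in m, angles in rad, forces in N, time in s.
With the tool pointing down it reaches from about 0.35 to 0.9 m from the base axis. Payload 8.1 kg.
Tool frame: the origin (TCP) lies midway between the tips of the shut fingers; the grasp point (between the pads) lies arm.grasp_offset behind it (arm.grasp_offset is the distance from the TCP to the grasp point, in m); z points along the fingers, y is the line along which they close (so a half turn about z gives the same grasp; the last joint's range is limited). The gripper opens to 92 mm and grips with 3 to 60 N. Pads are 19 mm wide; open, the fingers measure 130 mm over their backs; the gripper's body (75 mm by 190 mm) begins 47 mm behind the grasp point.
Start: joints at [1.113, 0.434, 0.025, 1.573, -0.012, 1.134, -0.075], TCP at [0.217, -0.586, 0.196] pointing down, gripper open.
Joint ranges: [-2.62, 2.62], [-0.44, 2.09], [-1.27, 1.32], [0.08, 2.57], [-1.32, 4.46], [0.12, 2], [-2.74, 2.74]. Speed limits (rad/s): [2.22, 2.22, 3.01, 3.01, 3.14, 3.14, 3.14].

INTERFACE

Orientations are given as a rotation vector (axis times angle).
In Python, from cell import observe, imaging, arm gives the robot as it stands.
- The arm moves only by the tool apply_moves, never from a script. Its argument "commands" is a list of rows, each a list of 5 numbers: the opening in per cent of the stroke, from 0 (shut) to 100 (fully open), then the shift along the world's x, y, z in units of 0.06 m (1.0 is 0.06 m), then the turn about the world's z in units of 0.5 rad (1.0 is 0.5 rad). A call has 1 to 12 rows; each row shifts and turns the commanded pose from where the row before left it; what a row does not reach is not made up. A row lasts 1/8 s, in which the tool goes at most 62.5 mm and 10.7 degrees, less where a joint would pass 70% of its speed; a pose out of reach is approached as far as the arm can. A call with a number of a shift or a turn outside -1 to 1 is refused whole. A call with a gripper value outside its range is refused whole. The fingers move at their own pace and stop on an object; "newtons" is the grip in N (left out, the last holds). Time passes only in rows, so rows that do not move let the fingers close. It gives the time, the measured TCP pose, the force, the opening and the grip force at its end, in the units of the state.
- observe(): the state, without advancing time (a new reading comes with each control period).
- imaging.get_image(name): name is "scene" or "top" or "wrist"; returns (picture, depth): 400x640x3 uint8, red, green, blue; 400x640 float32, m along the optical axis (not along the pixel's ray), 0 where there is no reading.
- imaging.camera_params(name): a dict with "camera_matrix" (3x3 intrinsics, pixels), "origin" and "rotation" of the camera in the world; the wrist camera has in their place "tool_from_camera" (4x4, takes a point from camera to tool coordinates, whose origin is the TCP and whose axes are the flange's). Camera axes: x right, y up, looking along -z (the intrinsics and any distortion apply to the point x, -y, -z); pixel columns grow to the right and rows downward; lengths in m; the calibration is good to about 2 mm. A picture is of the moment at which its call begins: read the wrist's pose just before it. camera_params takes no time and is no camera call.
- arm.sign_off(): hands the job in; it is judged then, once.
The state is a dict: "clock": time; "joints": joint angles; "dq": joint speeds; "joint_efforts": joint torques, N m; "position": TCP position; "ee_rot": TCP orientation; "force": force on the tool from outside, world axes, zero at the start; "ft_torque": the same for the moment, N m; "width": opening from 0.0 (shut) to 1.0 (fully open); "gripper_force": force on a finger pad.
Only numpy, scipy, OpenCV 4.12 (cv2) and the standard library are available. Lean on these libraries where they do the work, as an engineer would, in place of code of your own. Each camera call takes 0.05 s, during which the arm holds its last target. There are 200 camera calls.

TASK

Take the blue scraper block, stand its rubber edge on the dark steel plate behind the two metal chips and wipe both chips off the plate into the trough along its side, without touching the chips with the gripper. Then stand the scraper back upright on the bench top and let go of it.

Things in the scene. Friction and masses are not known exactly. Their poses are not given: they have to be found in the camera images.
- plate: Fixed dark steel plate on plywood, chip trough on its +y side. Origin: under the steel plate's centre, at bench height; x across, y to the trough, z up. Steel 136 mm (x) by 160 mm (y -80 to +80), flat top at z = 30 mm, no rim. Pale aluminium trough from y = +80 to +147 mm, 130 mm wide inside, floor at z = 8 mm, 3 mm outer walls up to z = 25 mm.
- scraper: Loose blue scraper block, black rubber edge below: 120 mm long (x), 24 mm thick (y; lowest 10 mm rubber, 22 mm thick), 50 mm tall, 0.16 kg, standing upright on the bench. Origin: centre of its underside; z up. Grip it across its thickness, fingertips 12 mm or more above its underside to clear the chips. A wooden offcut lies near; either may be at the left. A tall crate stands behind them.
- chip_bar: Loose brass chip, 20 x 12 x 7 mm, lying flat on the steel plate. Origin: centre of its underside. It lies within 33 mm of the plate's x = 0 line and between y = -20 and +50 mm of the plate.
- chip_slug: Loose copper punch slug, a disc 18 mm across and 7 mm thick, lying flat on the steel plate. Origin: centre of its underside. It lies within 33 mm of the plate's x = 0 line and between y = -20 and +50 mm of the plate.

How it is judged:
On the way:
1. the scraper's rubber edge stands on the steel plate (underside within 6 mm of its top) (z of scraper in the frame of plate between 0.025 and 0.036 m and x of scraper in the frame of plate between -0.06 and 0.06 m and y of scraper in the frame of plate between -0.09 and 0.09 m), for 0.1 s.
At the end, for the whole second after the job is handed in: Both chips lie in the trough, below the top of the plate; the scraper stands upright (within 10 degrees) on the bench top, its underside within 5 mm of bench height, released and at rest (y of chip_bar in the frame of plate between 0.08 and 0.148 m and x of chip_bar in the frame of plate between -0.066 and 0.066 m and z of each of chip_bar, chip_slug in the frame of plate below 0.026 m and y of chip_slug in the frame of plate between 0.08 and 0.148 m and x of chip_slug in the frame of plate between -0.066 and 0.066 m and height (world z) of scraper between -0.005 and 0.005 m and angle between scraper's own z axis and vertical below 0.17 rad and linear speed of scraper below 0.02 m/s); the robot touches nothing.
It fails at once if the gripper touches a chip (more than 1 N) (contact force between any of the fingers, the arm and chip_bar above 1 N or contact force between any of the fingers, the arm and chip_slug above 1 N).
It also fails if it takes over 48 s, if anything falls off the work surface, if the arm or the gripper's body presses on something with over 40 N, if the wrist force passes 120 N, or if a joint passes its speed limit or range.

## Working session

There is one attempt and no reset: what is moved stays moved. The work goes in short steps, Python scripts to look and compute and a tool call to move; the robot and the scene stay as the last step left them, time stands still between calls to the robot, and variables do not carry over. Pictures are saved under pics/ and viewed, at most 10 in all, crops included, and the job is handed in when it is done.

Besides the shell and the picture viewer there is one more tool, called after "Emit:" as name([rows], argument=value, ...), one row to a line, values as JSON. apply_moves: Moves the arm, as the interface text tells. Its arguments: {"type":"object","properties":{"commands":{"type":"array"},"newtons":{"type":"number"}},"required":["commands"]}

```bash
ls; mkdir -p pics; python3 - <<'E'
from cell import observe, imaging, arm
import cv2,numpy as np
s=observe();print(s,arm.grasp_offset)
for n in("scene","top"):
    p,d=imaging.get_image(n);cv2.imwrite(f"pics/{n}0.png",p[...,::-1]);np.savez(f"{n}0.npz",p=p,d=d)
    print(n,imaging.camera_params(n))
E
```

```text
pics
{'clock': 0.0, 'joints': array([ 1.11343311,  0.43520536,  0.02496416,  1.57413222, -0.01153246,
        1.13403559, -0.07507482]), 'dq': array([ 0.00026489, -0.00143839,  0.00162028,  0.00024673,  0.00067401,
        0.00084564,  0.0001135 ]), 'joint_efforts': array([-5.58683205e-04, -6.67858744e+01,  9.84957442e-01, -3.14467156e+01,
       -6.04566769e-02,  4.27412486e-02,  9.12459450e-05]), 'position': array([ 0.21682059, -0.58555347,  0.19564233]), 'ee_rot': array([-3.09076188e+00, -5.54054274e-01,  7.66119374e-04]), 'force': array([ 0.32353432, -0.84604258,  1.04568035]), 'ft_torque': array([-0.01193621,  0.03643664, -0.05986749]), 'gripper_force': 0.0, 'width': 0.9976953124954698} 0.0188
scene {'camera_matrix': array([[495.77847241,   0.        , 328.52601628],
       [  0.        , 495.77847241, 200.42443065],
       [  0.        ,   0.        ,   1.        ]]), 'origin': array([-0.03799277,  0.52688813,  0.56364612]), 'rotation': array([ 0.4507121 , -1.20155201, -2.17577708])}
top {'camera_matrix': array([[485.37720298,   0.        , 320.7780526 ],
       [  0.        , 485.37720298, 200.23950798],
       [  0.        ,   0.        ,   1.        ]]), 'origin': array([ 0.3217235 , -0.07568783,  1.17407794]), 'rotation': array([ 0.11244451, -0.14899556, -1.56964133])}
```

View pics/scene0.png

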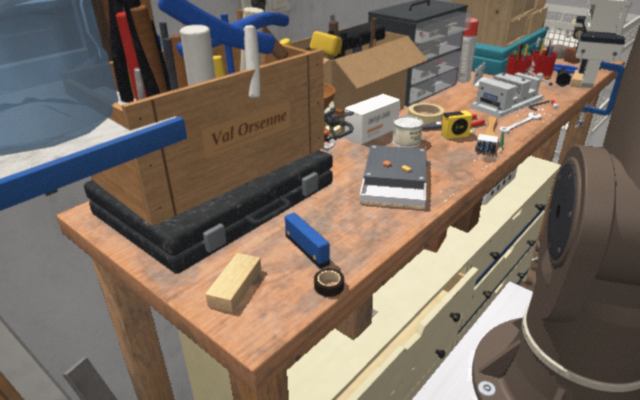

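View pics/top0.png

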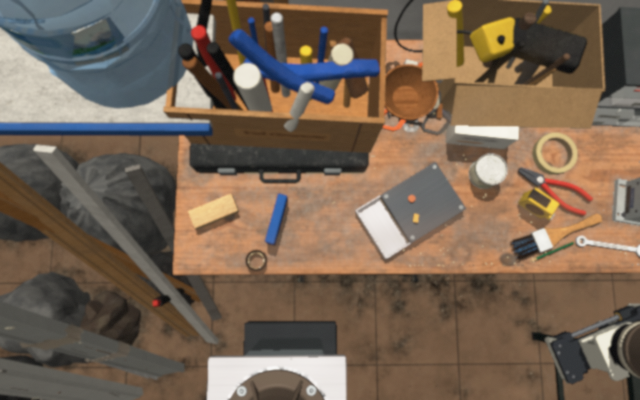

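```bash
cat > h.py <<'E'
import numpy as np,cv2
from scipy.spatial.transform import Rotation as R
from cell import observe, imaging, arm
def ray(P,uv):
    K=P["camera_matrix"];uv=np.atleast_2d(uv).astype(float)
    d=np.c_[(uv[:,0]-K[0,2])/K[0,0],-(uv[:,1]-K[1,2])/K[1,1],-np.ones(len(uv))]
    return P["origin"],R.from_rotvec(P["rotation"]).apply(d)
def wristP(s):
    P=imaging.camera_params("wrist");T=P["tool_from_camera"];r=R.from_rotvec(s["ee_rot"])
    return dict(camera_matrix=P["camera_matrix"],origin=s["position"]+r.apply(T[:3,3]),rotation=(r*R.from_matrix(T[:3,:3])).as_rotvec())
def onz(P,uv,z):
    o,d=ray(P,uv);return o+d*((z-o[2])/d[:,2])[:,None]
def depthpts(P,d,uv):
    o,r=ray(P,uv);u=np.atleast_2d(uv).astype(int);return o+r*d[u[:,1],u[:,0]][:,None]
def blob(m,box=None):
    m=m.astype(np.uint8)
    if box: k=np.zeros_like(m);x0,y0,x1,y1=box;k[y0:y1,x0:x1]=1;m=m*k
    c,_=cv2.findContours(m,cv2.RETR_EXTERNAL,cv2.CHAIN_APPROX_NONE)
    return max(c,key=cv2.contourArea)[:,0]
def rect(P,c,z):
    w=onz(P,c,z)[:,:2].astype(np.float32);(cx,cy),(a,b),t=cv2.minAreaRect(w*1000)
    bx=cv2.boxPoints(((cx,cy),(a,b),t));e=bx[1]-bx[0];f=bx[2]-bx[1]
    if np.hypot(*f)>np.hypot(*e):e=f
    return np.array([cx,cy])/1000,(a,b),np.arctan2(e[1],e[0])%np.pi
E
python3 - <<'E'
from h import *
for n,bs,bp,bt,bc in(("top",(262,190,292,250),(380,160,470,262),(350,160,470,262),(405,190,425,225)),("scene",(280,205,335,270),(355,140,432,212),(355,140,432,212),(380,157,415,175))):
    f=np.load(n+"0.npz");p,d=f["p"],f["d"];P=imaging.camera_params(n);h=cv2.cvtColor(p,cv2.COLOR_RGB2HSV);H,S,V=[h[...,i].astype(int) for i in range(3)]
    c=blob((H>100)&(H<130)&(S>120)&(V>60),bs);print(n,"scr",rect(P,c,.05),np.median(depthpts(P,d,c.mean(0))[:,2]))
    c=blob((S<70)&(V>30)&(V<140),bp);print("steel",rect(P,c,.03),depthpts(P,d,c.mean(0)))
    c=blob((S<60)&(V>150),bt);print("trough",rect(P,c,.02),len(c),c.mean(0))
    m=(S>110)&(V>90)&(H<30);m2=np.zeros_like(m);x0,y0,x1,y1=bc;m2[y0:y1,x0:x1]=m[y0:y1,x0:x1]
    N,L,st,ce=cv2.connectedComponentsWithStats(m2.astype(np.uint8))
    for i in range(1,N):
        if st[i,4]>5: print("chip",st[i],ce[i],p[L==i].mean(0),onz(P,ce[i],.035))
P=imaging.camera_params("top");f=np.load("top0.npz")
print("case",depthpts(P,f["d"],[[280,160],[220,160],[340,160],[277,177],[250,128],[213,212],[256,260],[490,160],[490,130],[225,270],[290,182],[290,188]]).round(3))
E
```

```text
top scr (array([0.46749948, 0.001506  ]), (21.8056697845459, 115.23224639892578), np.float32(2.8768795)) 0.05367361181539909
steel (array([ 0.50905682, -0.34603027]), (139.69432067871094, 166.06744384765625), np.float32(2.1129518)) [[ 0.5053041  -0.34887534  0.03205664]]
trough (array([ 0.4509122 , -0.24936734]), (139.66998291015625, 73.09272003173828), np.float32(0.5264686)) 149 [381.55704698 226.30201342]
chip [408 195   7   8  42] [411.23809524 198.0952381 ] [200.61904762 126.88095238  90.85714286] [[ 0.51803764 -0.31922107  0.035     ]]
chip [413 214   6   9  47] [415.44680851 217.95744681] [209.76595745 169.42553191  99.04255319] [[ 0.47013102 -0.32755356  0.035     ]]
scene scr (array([0.45135699, 0.02223125]), (44.83207702636719, 152.97567749023438), np.float32(2.8606546)) 0.04480619358509774
steel (array([ 0.50389734, -0.33995447]), (138.8094482421875, 267.0922546386719), np.float32(2.1393397)) [[ 0.49898651 -0.32810645  0.02950629]]
trough (array([ 0.44936835, -0.24594182]), (140.0743408203125, 101.15740203857422), np.float32(0.54459685)) 209 [387.46889952 191.88995215]
chip [383 161   7   5  29] [386.37931034 163.13793103] [190.51724138 122.17241379  91.03448276] [[ 0.51676159 -0.31773846  0.035     ]]
chip [402 166   9   6  39] [406.1025641  168.48717949] [198.71794872 164.28205128  95.28205128] [[ 0.46840164 -0.32510579  0.035     ]]
case [[ 0.602 -0.007  0.073]
 [ 0.6    0.131  0.079]
 [ 0.6   -0.147  0.081]
 [ 0.577  0.004  0.002]
 [ 0.631  0.045  0.222]
 [ 0.486  0.153  0.031]
 [ 0.374  0.052  0.002]
 [ 0.607 -0.508  0.054]
 [ 0.671 -0.499  0.088]
 [ 0.35   0.125  0.006]
 [ 0.556 -0.03   0.044]
 [ 0.549 -0.028  0.002]]
```

Emit:
apply_moves([
  [100,0.2,0.5,0,-0.1],
  [100,0.35,0.8,0,-0.1],
  [100,0.35,0.8,0,-0.1],
  [100,0.35,0.8,0,-0.1],
  [100,0.35,0.8,0,-0.1],
  [100,0.35,0.8,0,-0.1],
  [100,0.35,0.8,0,-0.1],
  [100,0.35,0.8,0,-0.1],
  [100,0.35,0.8,0,-0.1],
  [100,0.35,0.8,0,-0.1],
  [100,0.35,0.8,0,-0.12],
  [100,0.35,0.8,0,-0.12],
], newtons=45)

```text
clock: 1.6
position: [0.4604, -0.0266, 0.1964]
ee_rot: [3.113, -0.419, -0.0]
force: [1.0, -0.6, 0.4]
width: 1.002
gripper_force: 0.0
```

Emit:
apply_moves([
  [100,0.3,0.8,0,0],
  [100,0.1,0.4,0,0],
  [100,0,0,0,0],
  [100,0,0,0,0],
])

```text
clock: 2.1
position: [0.4837, 0.0429, 0.1961]
ee_rot: [3.113, -0.417, -0.001]
force: [-0.7, -0.6, -0.5]
width: 1.005
gripper_force: 0.0
```

```bash
python3 - <<'E'
from h import *
s=observe();p,d=imaging.get_image("wrist");P=wristP(s);cv2.imwrite("pics/w1.png",p[...,::-1])
print(s["clock"],s["position"],s["ee_rot"],s["joints"])
tx=R.from_rotvec(s["ee_rot"]).apply([1,0,0]);print("toolx",np.arctan2(tx[1],tx[0]))
h=cv2.cvtColor(p,cv2.COLOR_RGB2HSV);H,S,V=[h[...,i].astype(int) for i in range(3)]
c=blob((H>100)&(H<130)&(S>120)&(V>60));print(len(c),c.min(0),c.max(0),rect(P,c,.05))
E
```

```text
2.1 [0.48371707 0.04287725 0.19614319] [ 3.11302783e+00 -4.16520878e-01 -1.05107397e-03] [ 0.06828048  0.23353383 -0.32120078  1.88116256  0.08537115  1.04096225
 -2.1248737 ]
toolx -0.2660188719888122
344 [0 0] [88 57] (array([0.71761823, 0.28714581]), (101.7647476196289, 53.241065979003906), np.float32(1.3045937))
```

View pics/w1.png

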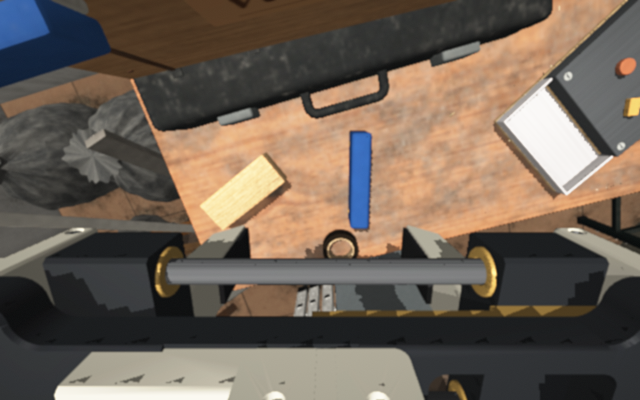

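The wrist view shows the scraper whole at px (360,180), upright in the image and clear of the gripper. The offcut is at (243,190) and the chips at (627,67) and (633,106).

```bash
python3 - <<'E'
from h import *
s=observe();p,d=imaging.get_image("wrist");P=wristP(s)
h=cv2.cvtColor(p,cv2.COLOR_RGB2HSV);H,S,V=[h[...,i].astype(int) for i in range(3)]
c=blob((H>100)&(H<130)&(S>120)&(V>60),(330,110,390,245));q=rect(P,c,.05);print(c.min(0),c.max(0),q,depthpts(P,d,[[360,180]]))
print("units",(np.r_[q[0],.02]-s["position"])/.06)
for uv in([627,67],[633,106]):print(onz(P,uv,.035))
E
```

```text
[349 132] [370 227] (array([0.47034216, 0.00338879]), (23.949939727783203, 117.31806182861328), np.float32(2.8834324)) [[0.4721244  0.00188533 0.05009215]]
units [-0.22293877 -0.65269694 -2.93691262]
[[ 0.51586762 -0.32167014  0.035     ]]
[[ 0.47011514 -0.3290586   0.035     ]]
```

Emit:
apply_moves([
  [100,-0.23,-0.66,-0.1,0],
  [100,0,0,-0.6,0.01],
  [100,0,0,-0.6,0],
  [100,0,0,-0.6,0],
  [100,0,0,-0.5,0],
  [100,0,0,-0.35,0],
  [100,0,0,-0.19,0],
  [100,0,0,0,0],
  [100,0,0,0,0],
])

```text
clock: 3.32
position: [0.4709, 0.0041, 0.0208]
ee_rot: [-3.115, 0.408, -0.002]
force: [-0.2, 0.1, -0.4]
width: 1.001
gripper_force: 0.0
```

Emit:
apply_moves([
  [0,0,0,0,0],
  [0,0,0,0,0],
  [0,0,0,0,0],
  [0,0,0,0,0],
  [0,0,0,0,0],
  [0,0,0,0,0],
  [0,0,0,0,0],
  [0,0,0,0,0],
  [0,0,0,0,0],
  [0,0,0,0,0],
], newtons=45)

```text
clock: 4.58
position: [0.4703, 0.0023, 0.0221]
ee_rot: [3.112, -0.41, 0.001]
force: [-11.4, -6.3, 43.1]
width: 0.011
gripper_force: 22.4
```

```bash
python3 - <<'E'
from h import *
s=observe();print(s)
a,_=imaging.get_image("wrist");b,_=imaging.get_image("scene")
b=cv2.resize(b[150:330,180:420],None,fx=2,fy=2);a=cv2.resize(a,None,fx=.75,fy=.75)
im=np.zeros((660,480,3),np.uint8);im[:300]=a;im[300:,:]=b;cv2.imwrite("pics/g1.png",im[:600,:,::-1])
E
```

```text
{'clock': 4.575, 'joints': array([ 0.07846062,  0.44302053, -0.25675583,  2.11309769,  0.19690608,
        0.60749424, -2.14965712]), 'dq': array([-0.00068418, -0.00836921, -0.00589758, -0.00022688, -0.00299846,
        0.00374453,  0.00047465]), 'joint_efforts': array([-3.20316978e+00, -3.63758147e+01, -4.40764546e+00, -1.78802705e+01,
       -5.87090962e-01, -4.95534137e+00,  1.22687130e-02]), 'position': array([0.47027334, 0.0022771 , 0.0220516 ]), 'ee_rot': array([ 3.11193448e+00, -4.10090949e-01,  1.05010682e-03]), 'force': array([-11.43225571,  -6.26009794,  43.07241643]), 'ft_torque': array([-1.55191391,  2.62029114, -0.0243869 ]), 'gripper_force': 22.368213551089866, 'width': 0.011309357905554759}
```

View pics/g1.png

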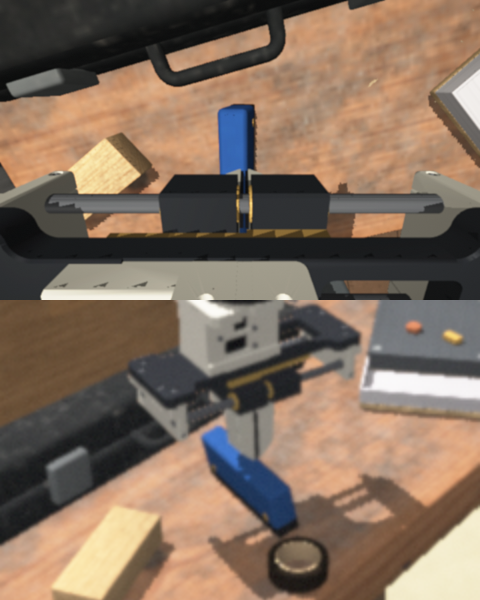

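```bash
cat > look.py <<'E'
from h import *
import sys
s=observe();print(s["clock"],s["position"],s["force"],s["width"])
for n in sys.argv[1:]:
    p,d=imaging.get_image(n);P=wristP(s) if n=="wrist" else imaging.camera_params(n)
    np.savez("last_"+n,p=p,d=d)
    h=cv2.cvtColor(p,cv2.COLOR_RGB2HSV);H,S,V=[h[...,i].astype(int) for i in range(3)]
    v,u=np.nonzero((H>100)&(H<130)&(S>120)&(V>40)&(d>0));w=depthpts(P,d,np.c_[u,v])
    k=(np.abs(w[:,0]-.46)<.14)&(np.abs(w[:,1])<.15)&(w[:,2]<.12)&(w[:,2]>-.01);w=w[k]
    print(n,len(w),np.percentile(w,[2,25,50,75,98],axis=0).round(3).tolist() if len(w) else "")
    (cx,cy),(a,b),t=cv2.minAreaRect((w[:,:2]*1000).astype(np.float32));print("rect",cx,cy,a,b,t)
    e=np.linalg.svd(w[:,:2]-w[:,:2].mean(0),full_matrices=False)[2][0];e=e*np.sign(e[0]);nn=np.array([-e[1],e[0]]);print("ang",np.arctan2(e[1],e[0]))
    t=(w[:,:2]-[cx/1000,cy/1000])@nn
    for lo in np.arange(-.04,.04,.006):
        q=(t>=lo)&(t<lo+.006)
        if q.sum()>3: print(f"{lo:.3f}",q.sum(),np.percentile(w[q,2],[10,50,90]).round(3))
E
python3 look.py scene wrist top
```

```text
4.675 [0.47046176 0.00257896 0.02223877] [-10.79830275  -5.77357234  40.30857183] 0.0032713250626563188
scene 922 [[0.411, -0.001, 0.014], [0.422, 0.015, 0.031], [0.451, 0.021, 0.046], [0.485, 0.028, 0.05], [0.52, 0.036, 0.053]]
rect 469.45751953125 15.265397071838379 25.119050979614258 120.6802978515625 78.06553649902344
ang -0.20733472244620227
-0.016 17 [0.018 0.028 0.053]
-0.010 130 [0.024 0.051 0.053]
-0.004 203 [0.019 0.05  0.052]
0.002 410 [0.019 0.039 0.05 ]
0.008 162 [0.033 0.044 0.049]
wrist 3907 [[0.478, -0.016, 0.025], [0.493, -0.007, 0.049], [0.505, -0.001, 0.051], [0.518, 0.006, 0.052], [0.528, 0.016, 0.053]]
rect 476.74224853515625 6.314617156982422 28.17581558227539 106.2890625 74.97810363769531
ang -0.2541156781294355
-0.016 403 [0.024 0.033 0.041]
-0.010 908 [0.045 0.052 0.053]
-0.004 892 [0.051 0.052 0.053]
0.002 894 [0.05  0.051 0.052]
0.008 810 [0.048 0.05  0.05 ]
top 0 
rect 0.0 0.0 0.0 0.0 0.0look.py:12: RuntimeWarning: Mean of empty slice.
  e=np.linalg.svd(w[:,:2]-w[:,:2].mean(0),full_matrices=False)[2][0];e=e*np.sign(e[0]);nn=np.array([-e[1],e[0]]);print("ang",np.arctan2(e[1],e[0]))
  ret = um.true_divide(
Traceback (most recent call last):
  File "look.py", line 12, in <module>
    e=np.linalg.svd(w[:,:2]-w[:,:2].mean(0),full_matrices=False)[2][0];e=e*np.sign(e[0]);nn=np.array([-e[1],e[0]]);print("ang",np.arctan2(e[1],e[0]))
      ~~~~~~~~~~~~~~~~~~~~~~~~~~~~~~~~~~~~~~~~~~~~~~~~~~~~~~~~~~~~~^^^
IndexError: index 0 is out of bounds for axis 0 with size 0
```

```bash
python3 - <<'E'
from h import *
f=np.load("last_scene.npz");p,d=f["p"],f["d"];P=imaging.camera_params("scene");s=observe();r=R.from_rotvec(s["ee_rot"])
K=P["camera_matrix"]
def proj(X):
    c=R.from_rotvec(P["rotation"]).inv().apply(X-P["origin"]);return np.c_[K[0,0]*c[:,0]/-c[:,2]+K[0,2],K[1,1]*-c[:,1]/-c[:,2]+K[1,2]]
pts=s["position"]+r.apply([[0,0,0],[0,0,-.0188],[0,0,-.04],[0,.012,-.02],[0,-.012,-.02]])
uv=proj(pts);print(uv)
for u in range(295,325,4):
    print(u,[tuple(depthpts(P,d,[[u,v]])[0].round(3)) for v in range(200,262,10)])
o=(240,170);c=cv2.resize(p[170:290,240:380],None,fx=5,fy=5,interpolation=cv2.INTER_CUBIC)
for q in uv[:3]: cv2.circle(c,tuple(int(x) for x in (q-o)*5),4,(255,0,0),-1)
cv2.imwrite("pics/g2.png",c[...,::-1])
E
```

```text
[[305.65831217 239.66217938]
 [305.34627092 231.29448479]
 [304.98590351 221.63087633]
 [310.92842081 228.54873716]
 [299.65196686 232.98756172]]
295 [(np.float64(0.452), np.float64(0.044), np.float64(0.135)), (np.float64(0.475), np.float64(0.021), np.float64(0.094)), (np.float64(0.478), np.float64(0.02), np.float64(0.071)), (np.float64(0.481), np.float64(0.018), np.float64(0.048)), (np.float64(0.484), np.float64(0.016), np.float64(0.022)), (np.float64(0.484), np.float64(0.017), np.float64(0.0)), (np.float64(0.464), np.float64(0.039), np.float64(0.0))]
299 [(np.float64(0.444), np.float64(0.042), np.float64(0.137)), (np.float64(0.465), np.float64(0.022), np.float64(0.099)), (np.float64(0.465), np.float64(0.023), np.float64(0.079)), (np.float64(0.473), np.float64(0.017), np.float64(0.05)), (np.float64(0.468), np.float64(0.022), np.float64(0.034)), (np.float64(0.481), np.float64(0.01), np.float64(-0.002)), (np.float64(0.459), np.float64(0.033), np.float64(-0.0))]
303 [(np.float64(0.443), np.float64(0.034), np.float64(0.134)), (np.float64(0.464), np.float64(0.014), np.float64(0.095)), (n
[... 1676 characters left out ...]
.514), np.float64(-0.083), np.float64(0.002)), (np.float64(0.493), np.float64(-0.059), np.float64(-0.0)), (np.float64(0.426), np.float64(0.016), np.float64(0.05)), (np.float64(0.413), np.float64(0.03), np.float64(0.043)), (np.float64(0.413), np.float64(0.031), np.float64(0.022))]
323 [(np.float64(0.559), np.float64(-0.146), np.float64(0.001)), (np.float64(-0.038), np.float64(0.527), np.float64(0.564)), (np.float64(0.509), np.float64(-0.09), np.float64(0.0)), (np.float64(0.488), np.float64(-0.065), np.float64(-0.001)), (np.float64(0.466), np.float64(-0.04), np.float64(-0.001)), (np.float64(0.41), np.float64(0.023), np.float64(0.041)), (np.float64(0.411), np.float64(0.023), np.float64(0.018))]
```

View pics/g2.png

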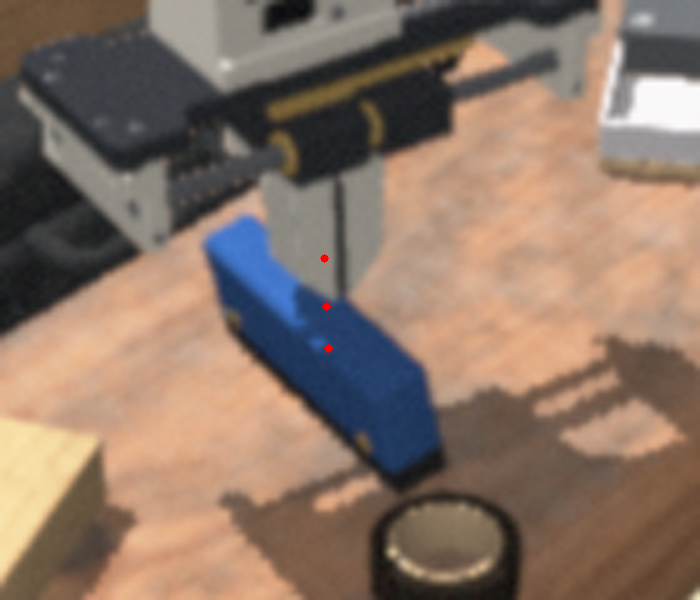

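The picture shows the scraper still standing with the shut fingers at its top edge near px (340,300), though the TCP should be 30 mm lower. I'll lift a little and look at the fingertips.

Emit:
apply_moves([
  [0,0,0,0.1,0],
  [0,0,0,0.2,0],
  [0,0,0,0.35,0],
  [0,0,0,0.35,0],
  [0,0,0,0,0],
])

```text
clock: 5.45
position: [0.4716, 0.0046, 0.0816]
ee_rot: [-3.114, 0.408, -0.005]
force: [-0.1, -0.3, 0.4]
width: 0.006
gripper_force: 0.0
```

```bash
python3 look.py scene; python3 - <<'E'
from h import *
p=np.load("last_scene.npz")["p"];P=imaging.camera_params("scene");s=observe();K=P["camera_matrix"]
c=R.from_rotvec(P["rotation"]).inv().apply(s["position"]-P["origin"]);q=np.array([K[0,0]*c[0]/-c[2]+K[0,2],K[1,1]*-c[1]/-c[2]+K[1,2]])
im=cv2.resize(p[150:290,240:380],None,fx=4,fy=4,interpolation=cv2.INTER_CUBIC);cv2.circle(im,tuple(int(x) for x in (q-(240,150))*4),4,(255,0,0),-1)
cv2.imwrite("pics/g3.png",im[...,::-1])
E
```

```text
5.45 [0.47155044 0.00456046 0.08157421] [-0.0592389  -0.31202253  0.42527181] 0.00647530837022233
scene 1071 [[0.41, -0.01, 0.012], [0.425, 0.007, 0.029], [0.456, 0.014, 0.043], [0.486, 0.022, 0.05], [0.519, 0.029, 0.051]]
rect 465.81329345703125 6.392820358276367 23.252227783203125 118.82958984375 75.01363372802734
ang -0.23400004794803833
-0.016 10 [0.045 0.05  0.05 ]
-0.010 140 [0.027 0.05  0.051]
-0.004 167 [0.026 0.05  0.051]
0.002 218 [0.024 0.049 0.051]
0.008 536 [0.017 0.033 0.047]
```

View pics/g3.png

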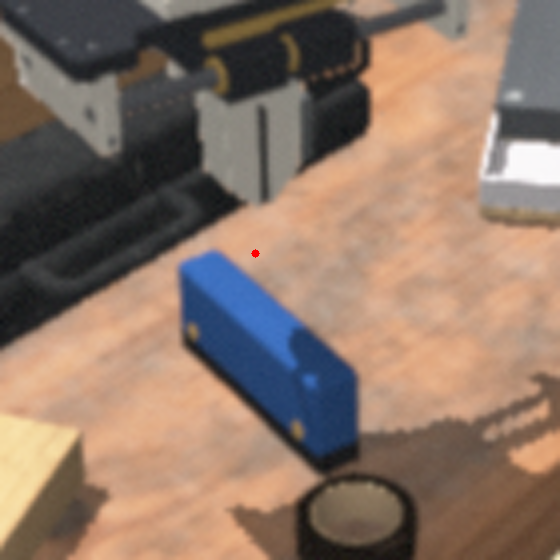

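The fingertips (262,200) end well above the reported TCP (red, 255,253): the real tips sit about 28 mm short of it. The scraper is still standing, so I'll measure it again from higher up and allow for the offset.

Emit:
apply_moves([
  [100,0.0,0.2,0.5,0],
  [100,0.05,0.3,0.6,0],
  [100,0.05,0.2,0.6,0],
  [100,0,0,0,0],
  [100,0,0,0,0],
  [100,0,0,0,0],
  [100,0,0,0,0],
])

```text
clock: 6.38
position: [0.4757, 0.0459, 0.1812]
ee_rot: [3.114, -0.408, -0.003]
force: [-0.6, -0.3, -0.3]
width: 0.717
gripper_force: 0.0
```

```bash
python3 - <<'E'
from h import *
s=observe();p,d=imaging.get_image("wrist");P=wristP(s)
h=cv2.cvtColor(p,cv2.COLOR_RGB2HSV);H,S,V=[h[...,i].astype(int) for i in range(3)]
c=blob((H>100)&(H<130)&(S>120)&(V>60),(300,100,420,260));q=rect(P,c,.05);print(c.min(0),c.max(0),q,depthpts(P,d,[c.mean(0)]))
tx=R.from_rotvec(s["ee_rot"]).apply([1,0,0]);print("toolx",np.arctan2(tx[1],tx[0]),s["width"],s["position"])
print("units",(np.r_[q[0],-.01]-s["position"])/.06)
# heights of the gripper parts in the image, in tool frame (nearest things)
T=imaging.camera_params("wrist");
for uv in([318,270],[320,330],[60,310],[235,250],[430,250],[110,290],[30,240]):
    K=T["camera_matrix"];z=d[uv[1],uv[0]];x=np.array([(uv[0]-K[0,2])/K[0,0]*z,-(uv[1]-K[1,2])/K[1,1]*z,-z,1]);print(uv,(T["tool_from_camera"]@x)[:3].round(3))
E
```

```text
[351 126] [373 226] (array([0.46922205, 0.00391688]), (24.367855072021484, 117.01801300048828), np.float32(2.8818703)) [[0.47353003 0.00278033 0.05032231]]
toolx -0.2607236503328497 0.717356528187285 [0.47574746 0.04589062 0.18115683]
units [-0.10875685 -0.69956238 -3.1859471 ]
[318, 270] [ 0.029 -0.002 -0.114]
[320, 330] [ 0.026 -0.001 -0.135]
[60, 310] [ 0.028 -0.064 -0.13 ]
[235, 250] [ 0.011 -0.043 -0.063]
[430, 250] [ 0.03   0.036 -0.101]
[110, 290] [ 0.027 -0.059 -0.12 ]
[30, 240] [-0.411 -1.206  0.88 ]
```

Emit:
apply_moves([
  [100,-0.11,-0.7,0,0],
  [100,0,0,-0.6,0],
  [100,0,0,-0.6,0],
  [100,0,0,-0.6,0],
  [100,0,0,-0.5,0],
  [100,0,0,-0.4,0],
  [100,0,0,-0.3,0],
  [100,0,0,-0.19,0],
  [100,0,0,0,0],
  [100,0,0,0,0],
])

```text
clock: 7.68
position: [0.4701, 0.0043, -0.0089]
ee_rot: [-3.115, 0.408, -0.001]
force: [-1.0, -1.0, -0.2]
width: 0.994
gripper_force: 0.0
```

Emit:
apply_moves([
  [0,0,0,0,0],
  [0,0,0,0,0],
  [0,0,0,0,0],
  [0,0,0,0,0],
  [0,0,0,0,0],
  [0,0,0,0,0],
  [0,0,0,0,0],
  [0,0,0,0,0],
], newtons=45)

```text
clock: 8.68
position: [0.4696, 0.0042, -0.0094]
ee_rot: [3.115, -0.408, -0.0]
force: [1.3, -0.2, -0.3]
width: 0.259
gripper_force: 45.0
```

Emit:
apply_moves([
  [0,0,0,0.2,0],
  [0,0,0,0.5,0],
  [0,0,0,0.7,0],
  [0,0,-0.2,0.6,0.1],
  [0,0.1,-0.5,0,0.2],
  [0,0.1,-0.8,0,0.2],
  [0,0.1,-0.8,0,0.2],
  [0,0.13,-0.8,0,0.2],
  [0,0.1,-0.8,0,0.2],
  [0,0.1,-0.8,0,0.2],
  [0,0.1,-0.8,0,0.2],
  [0,0.2,-0.77,0,0.1],
])

```text
clock: 10.18
position: [0.5249, -0.3737, 0.1114]
ee_rot: [-3.027, -0.84, 0.0]
force: [0.8, -0.6, -0.7]
width: 0.256
gripper_force: 45.0
```

Emit:
apply_moves([
  [0,0.1,0,0,0.2],
  [0,0,0,0,0],
  [0,0,0,0,0],
])

```text
clock: 10.55
position: [0.5314, -0.371, 0.111]
ee_rot: [-2.982, -0.986, -0.0]
force: [-0.2, 0.2, -1.3]
width: 0.26
gripper_force: 45.0
```

```bash
python3 - <<'E'
from h import *
s=observe();tx=R.from_rotvec(s["ee_rot"]).apply([1,0,0]);print("toolx",np.arctan2(tx[1],tx[0]),s["width"],s["position"])
ims=[]
p,d=imaging.get_image("wrist");cv2.imwrite("pics/w4.png",p[...,::-1]);np.savez("w4",p=p,d=d,pos=s["position"],rot=s["ee_rot"])
E
```

```text
toolx 0.6386866939770606 0.26024918297667987 [ 0.53135845 -0.37096515  0.11099973]
```

View pics/w4.png

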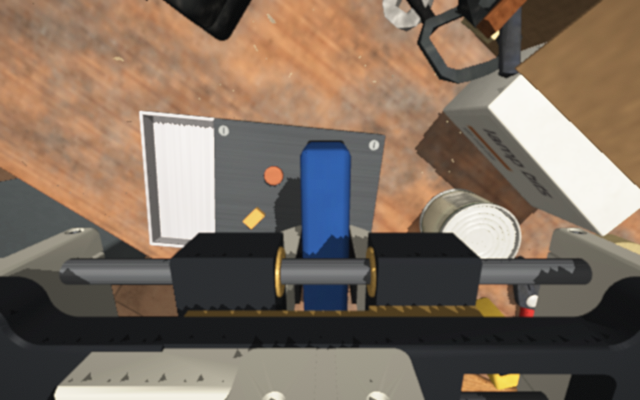

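The wrist view shows the scraper held square and both chips ahead of it: slug (273,176), bar (254,217). The steel corners are at (215,120) and (384,133). I turned about 0.1 rad too far.

```bash
python3 - <<'E'
from h import *
f=np.load("w4.npz");P=wristP(dict(position=f["pos"],ee_rot=f["rot"]))
A,B=onz(P,[[216,119],[384,134]],.03)[:,:2];print(A,B,np.linalg.norm(A-B))
for psi in(.53,.54):
  y=np.array([-np.sin(psi),np.cos(psi)]);x=np.array([np.cos(psi),np.sin(psi)])
  C0=(A+B)/2-x*.068;print("centre wrist",C0, "yaw",np.arctan2(*(A-B)[::-1])-np.pi/2)
  C=np.array([.510,-.346])
  for uv in([273,176],[254,217]):
    q=onz(P,uv,.034)[0,:2]-C;print("chip plate",q@x,q@y)
  print("scr",(f["pos"][:2]-C)@x,(f["pos"][:2]-C)@y)
  for yp in(-.025,.088): print(yp,C+y*yp,(C+y*yp-f["pos"][:2])/.06)
E
```

```text
[ 0.52857998 -0.24863637] [ 0.60989498 -0.38080418] 0.15517879263096448
centre wrist [ 0.5105666  -0.34909654] yaw 0.5515505141160477
chip plate 0.01867505878758056 0.018950032343435542
chip plate -0.024719575214487033 0.035259100375148615
scr 0.005807502081865615 -0.03233751719068266
-0.025 [ 0.52263833 -0.36757018] [-0.14533522  0.05658293]
0.088 [ 0.46551307 -0.27007298] [-1.09742302  1.68153625]
centre wrist [ 0.51091329 -0.34968152] yaw 0.5515505141160477
chip plate 0.018863622207533855 0.018762337374332617
chip plate -0.024365754118761962 0.035504529067057373
scr 0.005483841926833729 -0.03239397438120353
-0.025 [ 0.5228534  -0.36744272] [-0.14175079  0.05870726]
0.088 [ 0.46475603 -0.27052164] [-1.11004024  1.67405861]
```

Emit:
apply_moves([
  [0,-0.13,0.03,0,-0.1],
  [0,0,0,-0.4,-0.1],
  [0,0,0,-0.4,0],
  [0,0,0,-0.35,0],
  [0,0,0,-0.2,0],
  [0,0,0,-0.1,0],
  [0,0,0,-0.04,0],
  [0,0,0,0,0],
  [0,0,0,0,0],
  [0,0,0,0,0],
])

```text
clock: 11.85
position: [0.5239, -0.3703, 0.0216]
ee_rot: [3.027, 0.837, 0.001]
force: [0.1, -0.0, -0.8]
width: 0.259
gripper_force: 45.0
```

Emit:
apply_moves([
  [0,-0.05,0.08,-0.01,0],
  [0,-0.085,0.14,0,0],
  [0,-0.085,0.14,0,0],
  [0,-0.085,0.14,0,0],
  [0,-0.085,0.14,0,0],
  [0,-0.085,0.14,0,0],
  [0,-0.085,0.14,0,0],
  [0,-0.085,0.14,0,0],
  [0,-0.085,0.14,0,0],
  [0,-0.085,0.14,0,0],
  [0,-0.085,0.14,0,0],
  [0,-0.085,0.14,0,0],
])

```text
clock: 13.35
position: [0.4642, -0.2723, 0.0206]
ee_rot: [3.028, 0.838, -0.0]
force: [-0.2, -0.1, -0.7]
width: 0.255
gripper_force: 45.0
```

Emit:
apply_moves([
  [0,-0.06,0.1,0,0],
  [0,0,0,0,0],
  [0,0,0,0,0],
])

```text
clock: 13.72
position: [0.4612, -0.2673, 0.0207]
ee_rot: [3.028, 0.837, 0.0]
force: [0.0, 0.2, -1.6]
width: 0.258
gripper_force: 45.0
```

```bash
python3 - <<'E'
from h import *
s=observe();q=s["position"][:2]-[.5105,-.347];y=np.array([-np.sin(.54),np.cos(.54)]);print(q@y,s["position"],s["force"])
a,_=imaging.get_image("wrist");b,_=imaging.get_image("scene")
b=cv2.resize(b[130:230,340:440],None,fx=3,fy=3,interpolation=cv2.INTER_CUBIC)
cv2.imwrite("pics/w5.png",np.vstack([a[60:260,100:400],b])[...,::-1])
E
```

```text
0.09373360928754698 [ 0.46122631 -0.26725237  0.02070551] [ 0.02991649  0.23671611 -1.64221978]
```

View pics/w5.png

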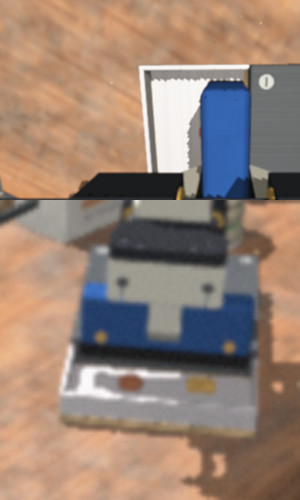

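The view shows the plate bare and both chips lying in the trough, slug at (130,382) and bar at (200,383). Next I'll take the scraper back to its free spot on the bench.

Emit:
apply_moves([
  [0,0,0,0.3,0],
  [0,0,0,0.6,0],
  [0,0,0,0.6,0],
  [0,0,0.3,0,-0.2],
  [0,0,0.6,0,-0.2],
  [0,0.05,0.7,0,-0.2],
  [0,0.05,0.7,0,-0.2],
  [0,0.05,0.7,0,-0.2],
  [0,0,0.7,0,-0.2],
  [0,0,0.5,0,-0.2],
  [0,0,0.32,0,-0.2],
  [0,0,0,0,0],
])

```text
clock: 15.32
position: [0.4702, 0.0057, 0.1107]
ee_rot: [-3.115, 0.403, -0.0]
force: [-0.7, -0.6, -1.4]
width: 0.259
gripper_force: 45.0
```

Emit:
apply_moves([
  [0,0,0,-0.3,0],
  [0,0,0,-0.5,0],
  [0,0,0,-0.5,0],
  [0,0,0,-0.4,0],
  [0,0,0,-0.18,0],
  [0,0,0,-0.08,0],
  [0,0,0,0,0],
  [0,0,0,0,0],
  [0,0,0,0,0],
])

```text
clock: 16.45
position: [0.4705, 0.0043, -0.0064]
ee_rot: [-3.115, 0.408, -0.002]
force: [-0.0, 0.3, -1.3]
width: 0.258
gripper_force: 45.0
```

Reads -0.0064 against -0.0094 at the grasp, so about 3 mm still to go.

Emit:
apply_moves([
  [0,0,0,-0.03,0],
  [0,0,0,-0.02,0],
  [0,0,0,0,0],
  [0,0,0,0,0],
])

```text
clock: 16.95
position: [0.4701, 0.0043, -0.0094]
ee_rot: [3.115, -0.408, 0.001]
force: [-2.5, -0.5, 9.4]
width: 0.257
gripper_force: 45.0
```

Emit:
apply_moves([
  [45,0,0,0,0],
  [60,0,0,0,0],
  [100,0,0,0,0],
  [100,0,0,0,0],
  [100,0,0,0,0],
  [100,0,0,0,0],
  [100,0,0,0,0],
  [100,0,0,0.2,0],
  [100,0,0,0.6,0],
  [100,0,0.2,0.8,0],
  [100,0,0.4,0.9,0],
  [100,0,0,0,0],
])

```text
clock: 18.45
position: [0.4728, 0.0429, 0.1449]
ee_rot: [-3.113, 0.403, -0.013]
force: [-0.9, -0.2, 0.5]
width: 1.001
gripper_force: 0.0
```

```bash
python3 look.py scene wrist; python3 - <<'E'
from h import *
b=np.load("last_scene.npz")["p"][130:300,200:460];cv2.imwrite("pics/f.png",cv2.resize(b,None,fx=3,fy=3)[...,::-1])
E
```

```text
18.45 [0.47283728 0.04293583 0.14488611] [-0.86896351 -0.20959361  0.50011922] 1.000505409208266
scene 1093 [[0.41, -0.008, 0.013], [0.425, 0.008, 0.029], [0.456, 0.016, 0.043], [0.486, 0.023, 0.05], [0.519, 0.031, 0.052]]
rect 466.05889892578125 8.140281677246094 23.78441619873047 115.69122314453125 75.64630126953125
ang -0.22758935305730602
-0.016 12 [0.048 0.049 0.05 ]
-0.010 156 [0.028 0.05  0.051]
-0.004 175 [0.027 0.05  0.051]
0.002 219 [0.025 0.049 0.051]
0.008 531 [0.017 0.034 0.048]
wrist 2633 [[0.418, -0.014, 0.045], [0.448, -0.002, 0.052], [0.477, 0.006, 0.052], [0.503, 0.014, 0.053], [0.527, 0.026, 0.054]]
rect 471.3229675292969 6.128337860107422 23.260540008544922 118.09449005126953 75.14331817626953
ang -0.2540306736441814
-0.016 136 [0.051 0.052 0.052]
-0.010 654 [0.051 0.052 0.053]
-0.004 676 [0.052 0.052 0.053]
0.002 676 [0.052 0.053 0.053]
0.008 491 [0.044 0.051 0.053]
```

View pics/f.png

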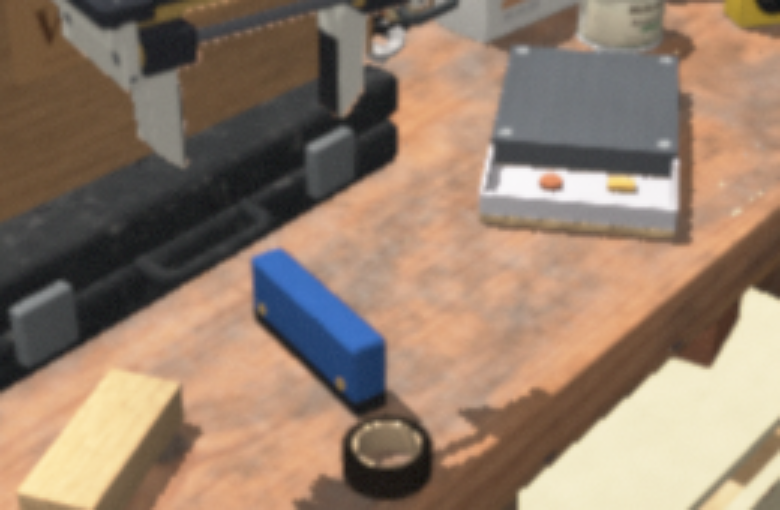

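The scraper stands upright and free at (320,330), with its top level at 0.05 m. The slug (550,182) and the bar (622,184) both lie in the trough, and the gripper is clear.

Emit:
apply_moves([
  [100,0,0,0.3,0],
  [100,0,0,0,0],
  [100,0,0,0,0],
  [100,0,0,0,0],
])

```text
clock: 19.05
position: [0.4694, 0.04, 0.1571]
ee_rot: [3.114, -0.408, -0.003]
force: [-0.2, -0.1, -0.6]
width: 1.001
gripper_force: 0.0
```

```bash
python3 -c "
from cell import arm;print(arm.sign_off())"
```

```text
the job is handed in; nothing more can be done
None
```

Job handed in at about 19 s: both chips are in the trough and the scraper stands upright and released on the bench; the first grasp missed because the fingertips sit about 28 mm short of the reported TCP, and the second held (no verdict was returned).

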